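# Make up two viscometer kits

## Robot

A 6-joint arm with a two-finger parallel gripper is mounted at the origin on the work surface. World frame = base frame: x ahead of the robot, y to its left, z up, the work surface at z = 0. Lengths are in m, angles in rad, forces in N, time in s.
With the tool pointing down it reaches from about 0.3 to 0.775 m from the base axis. Payload 14.6 kg.
Tool frame: the origin (TCP) lies at the centre of the arm's flange, where the gripper is bolted on; the fingertips stand 199 mm ahead of it and the grasp point (between the pads) lies ctrl.tcp_to_grasp ahead of it (ctrl.tcp_to_grasp is the distance from the TCP to the grasp point, in m); z points along the fingers, y is the line along which they close (so a half turn about z gives the same grasp; the last joint's range is limited). The gripper opens to 94 mm and grips with 3 to 60 N. Pads are 16 mm wide; open, the fingers measure 119 mm over their backs; the gripper's body (75 mm by 177 mm) begins 78 mm behind the grasp point.
Start: joints at [-1.311, 0.3, 1.521, -0, 1.321, -0.067], TCP at [0.177, -0.521, 0.405] pointing down, gripper open.
Joint ranges: [-3.03, 3.03], [-0.79, 2.21], [0.23, 2.52], [-1.04, 4.18], [0, 3.07], [-2.55, 2.55]. Speed limits (rad/s): [2.22, 2.22, 2.57, 3.14, 3.14, 3.14].

## Interface

Orientations are given as [roll, pitch, yaw] about the fixed x, y, z axes, in that order (R = Rz(yaw) Ry(pitch) Rx(roll)).
In Python, from station import ctrl gives the robot as it stands. The module is installed in compiled form; this text tells all that it offers.
- The arm moves only by the shell command python3 -m jog 'ROWS' [OPENING] [FORCE]. ROWS is JSON, a list of rows, each a list of 6 numbers: the shift along the tool's x, y, z in cm, then the turn, a rotation vector about the tool's x, y, z in rad. In form: [[tx, ty, tz, ax, ay, az], ...]. A call has 1 to 8 rows; each row is the pose to reach, as a shift and turn from the pose commanded when the call began, along the tool's axes at that moment; what a row does not reach only later rows make up. A row lasts 1/10 s, in which the tool goes at most 50 mm and 8.59 degrees, less where a joint would pass 70% of its speed; a pose out of reach is approached as far as the arm can. A call with a gripper value outside its range is refused whole. OPENING is the opening in per cent of the stroke, from 0 (shut) to 100 (fully open), set as the call begins (- or left out, the last holds). The fingers move at their own pace and stop on an object; FORCE is the grip in N (left out, the last holds). Time passes only in rows, so rows that repeat a pose let the fingers close. It gives the time, the measured TCP pose, the force, the opening and the grip force at its end, in the units of the state.
- ctrl.get_obs(): the state, without advancing time (a new reading comes with each control period).
- ctrl.camera(name): name is "side" or "top" or "wrist"; returns a dict with "img" (384x512x3 uint8, blue, green, red), "intrinsics" (3x3 intrinsics, pixels), "R" (3x3) and "t" (3): a world point X has camera coordinates R X + t. Camera axes: x right, y down, z forward; pixel columns grow to the right and rows downward; lengths in m; the calibration is good to about 2 mm. A picture is of the moment at which its call begins. There is no depth.
- ctrl.hand_in(): hands the job in; it is judged then, once.
The state is a dict: "time_s": time; "qpos": joint angles; "joint_vel": joint speeds; "tau": joint torques, N m; "ee_pos": TCP position; "eef_rot": TCP orientation; "force": force on the tool from outside, world axes, zero at the start; "moment": the same for the moment, N m; "grip_width": finger opening in m; "grip_force": force on a finger pad.
Only numpy, scipy, OpenCV 4.12 (cv2) and the standard library are available. Lean on these libraries where they do the work, as an engineer would, in place of code of your own. Each camera call takes 0.05 s, during which the arm holds its last target. There are 200 camera calls.

## Task

Make up the two viscometer kits, every piece standing upright on the tray floor in a compartment of its own and let go. The tray with three compartments gets the spindle with the large flat disc in its middle compartment, with the wide steel cup and the capped sample jar in the compartments at either end (either way round); the tray with two compartments gets the cylinder spindle and the narrow steel tube (either way round). Leave the small-disc spindle, the grease tin and the screwdriver where they are.

Things in the scene. Friction and masses are not known exactly. Their poses are not given: they have to be found in the camera images.
- disc_spindle: The spindle with the large flat disc. Turned steel viscometer spindle, 95 mm tall, 110 g, standing upright and loose on its disc foot (diameter 48 mm, 7 mm thick); above that a thin shaft of diameter 8 mm, and at the top (65 to 95 mm above the underside) a dark coupling nut of diameter 16 mm to grip it by. Origin: centre of the underside; z up.
- bob_spindle: The cylinder spindle. Turned steel viscometer spindle, 95 mm tall, 140 g, standing upright and loose on its solid cylinder (diameter 32 mm, 42 mm tall); above that a thin shaft of diameter 8 mm, and at the top (65 to 95 mm above the underside) a dark coupling nut of diameter 16 mm to grip it by. Origin: centre of the underside; z up.
- cup: Wide steel sample cup, empty, open at the top: straight cylinder of outer diameter 50 mm, 60 mm tall, wall 3 mm, 120 g, loose, upright. Origin: centre of the underside; z up.
- tube: Narrow steel sample tube, empty, open at the top: straight cylinder of outer diameter 32 mm, 85 mm tall, wall 3 mm, 110 g, loose, upright. Origin: centre of the underside; z up.
- jar: Closed white plastic sample jar with a black screw cap, 70 mm tall, body diameter 48 mm, cap diameter 49 mm (53 to 70 mm above the underside), about 130 g, loose, upright. Origin: centre of the underside; z up.
- tray3: Fixed aluminium kit tray with a dark rubber floor and three equal square compartments in one row along its y axis, 238 mm long (y) by 84 mm wide (x). It does not move. Walls 18 mm high and 4 mm thick, floor 4 mm thick; every compartment is 74 mm (y) by 76 mm (x) inside. Compartment centres at x = 0 and y = -78, 0 and +78 mm. Origin: centre of the underside; z up. The two ends are alike.
- tray2: Fixed aluminium kit tray with a dark rubber floor and two equal square compartments in one row along its y axis, 160 mm long (y) by 84 mm wide (x). It does not move. Walls 18 mm high and 4 mm thick, floor 4 mm thick; every compartment is 74 mm (y) by 76 mm (x) inside. Compartment centres at x = 0 and y = -39 and +39 mm. Origin: centre of the underside; z up. The two ends are alike.
- small_spindle: Not wanted, stays where it stands among the stock: the small-disc spindle. Turned steel viscometer spindle, 95 mm tall, 90 g, standing upright and loose on its small disc foot (diameter 28 mm, 10 mm thick); above that a thin shaft of diameter 8 mm, and at the top (65 to 95 mm above the underside) a dark coupling nut of diameter 16 mm to grip it by. Origin: centre of the underside; z up.
- tin: Not wanted, stays where it is: closed round aluminium grease tin with an overlapping lid and a paper label, diameter 62 mm, 45 mm tall, loose, upright. Origin: centre of the underside; z up.
- screwdriver: Not wanted, stays where it is: screwdriver about 170 mm long with a black handle, lying loose on the bench. Its length is along its x axis, the handle towards -x.

How it is judged:
By the outcome, as a careful person would: the job done as asked, in the order asked, and still so for the second after the job is handed in, with the robot touching nothing.
It also fails if it takes over 112 s, if anything falls off the work surface, if the arm or the gripper's body presses on something with over 40 N, if the wrist force passes 120 N, or if a joint passes its speed limit or range.

## Working session

There is one attempt and no reset: what is moved stays moved. The work goes in short steps, Python scripts to look and compute and a shell command to move; the robot and the scene stay as the last step left them, time stands still between calls to the robot, and variables do not carry over. Pictures are saved under pics/ and viewed, at most 15 in all, crops included, and the job is handed in when it is done.

```bash
mkdir -p pics
cat > h.py <<'E'
import numpy as np, cv2
from station import ctrl
def cam(n):
    c=ctrl.camera(n); np.savez(f'{n}.npz',K=c["intrinsics"],R=c["R"],t=c["t"],img=c["img"]); return c
def ray(n,u,v,z):
    c=np.load(f'{n}.npz'); R=np.array(c['R']); C=-R.T@c['t']
    d=R.T@np.linalg.solve(c['K'],[u,v,1.]); return C+d*(z-C[2])/d[2]
def proj(n,X):
    c=np.load(f'{n}.npz'); p=c['K']@(c['R']@np.array(X)+c['t']); return p[:2]/p[2]
E
python3 - <<'E'
from h import *
for n in("top","side"):
    c=cam(n); cv2.imwrite(f'pics/{n}0.png',cv2.resize(c["img"],(800,600),interpolation=cv2.INTER_CUBIC))
    print(n,-np.array(c["R"]).T@c["t"])
o=ctrl.get_obs(); print(ctrl.tcp_to_grasp,o["ee_pos"],o["eef_rot"],o["time_s"],o["grip_width"])
E
```

```text
top [3.50876175e-01 6.22328956e-04 1.25102835e+00]
side [ 0.22273113 -0.94511986  0.67157883]
0.1804 [ 0.17656853 -0.52085922  0.40415198] [-3.14058419e+00 -7.94485276e-05  3.26842581e-01] 0.1 0.09376423988145063
```

View pics/top0.png

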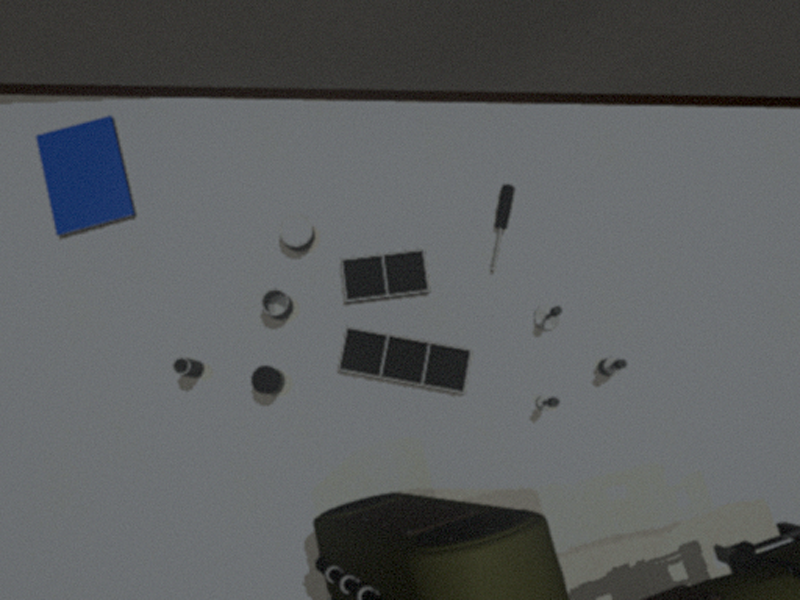

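View pics/side0.png

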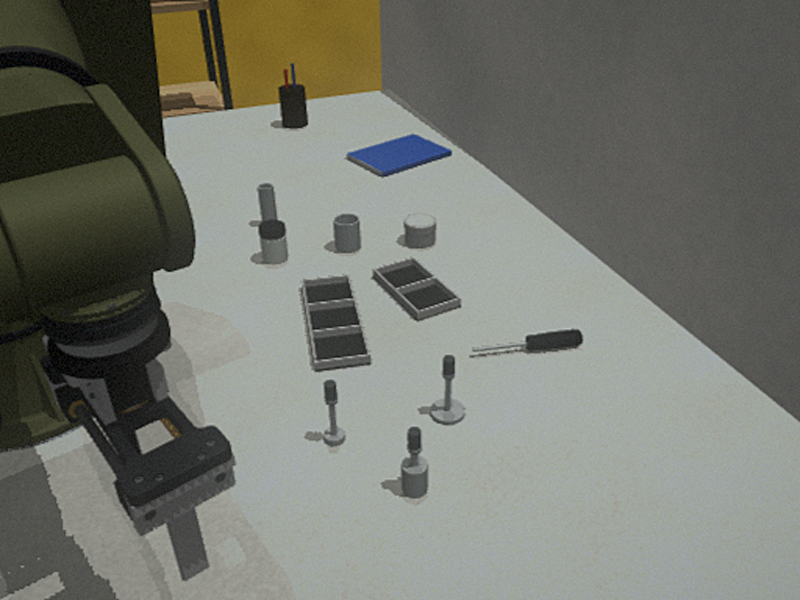

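The top view (image up = +x, left = +y) shows everything: the tube at (188,367), jar (267,380), cup (277,305), tin (297,235), tray2 (385,276) and tray3 (405,360). On the right are the large disc (545,320), the bob (608,367) and the small disc (543,403). The screwdriver lies at (502,225). Next I'll enlarge crops to measure.

Run:
```python
from h import *
im=np.load('top.npz')['img']; im=cv2.convertScaleAbs(im,alpha=1.7)
cv2.imwrite('pics/c1.png',cv2.resize(im[150:270,105:265],(800,600),interpolation=cv2.INTER_CUBIC))
cv2.imwrite('pics/c2.png',cv2.resize(im[170:275,260:400],(800,600),interpolation=cv2.INTER_CUBIC))
```

```text
(no output)
```

View pics/c1.png

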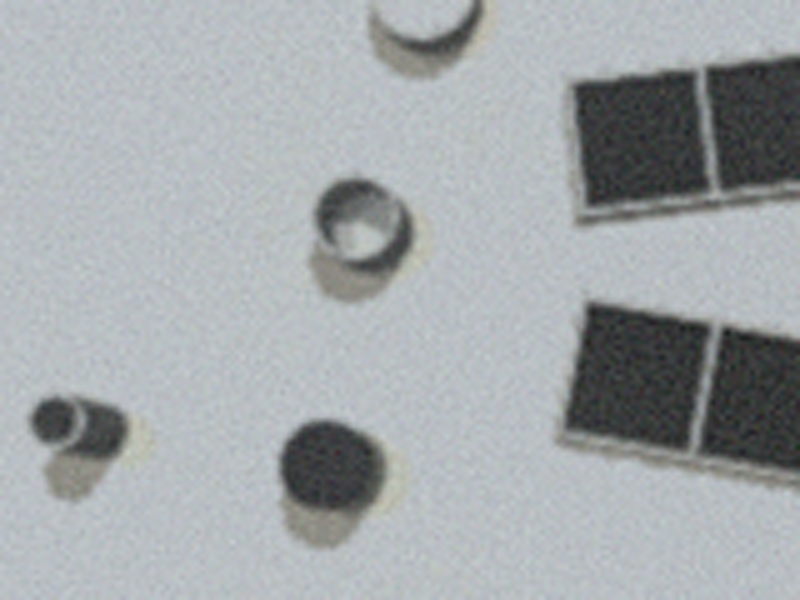

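View pics/c2.png

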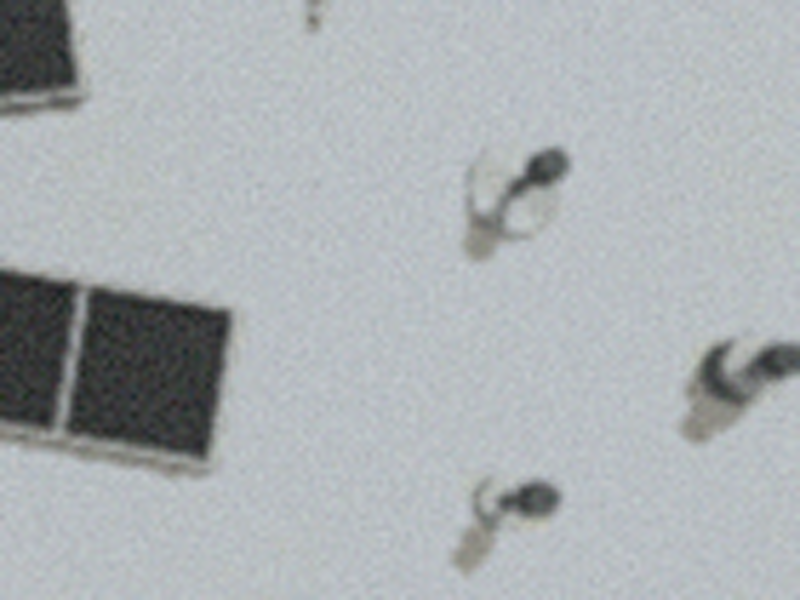

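The crops give the cup rim at (361,224), jar cap (326,464) and tube rim (58,421) in c1. In c2 the disc nut is at (551,163), its foot at (512,195), and the small nut at (540,499). The tray corners are also clear.

Run:
```python
from h import *
def P(c,u,v,z):
    s,ox,oy={'1':(5,105,150),'2':(40/7,260,170),'0':(800/512,0,0)}[c]
    return ray('top',(u+.5)/s-.5+ox,(v+.5)/s-.5+oy,z)[:2]
for n,a in dict(tube=('1',58,421,.085),jar=('1',326,464,.07),cup=('1',361,224,.06),tin=('0',297,233,.045),disc=('2',551,163,.09),foot=('2',512,195,.007),bob=('0',620,363.5,.09),bobfoot=('0',606,368,.042),small=('2',540,499,.09)).items():
    p=P(*a); print(n,p.round(4),'r',np.hypot(*p).round(3))
for n,cs in dict(t3=[('1',585,300),('1',560,438),('2',212,465),('2',234,311)],t2=[('1',570,80),('1',578,217),('2',85,97),('0',425,250)]).items():
    q=np.array([P(*c,.018) for c in cs]); c=q.mean(0); L=np.linalg.norm(np.roll(q,-1,0)-q,axis=1)
    ax=(q[0]+q[1]-q[2]-q[3]); ax/=np.hypot(*ax)
    print(n,c.round(4),L.round(3),'ang of y axis',np.degrees(np.arctan2(ax[1],ax[0])).round(1))
    for k in ([78,0,-78] if n=='t3' else [39,-39]): print('  ',(c+ax*k/1000).round(4))
o=ctrl.get_obs();print(np.degrees(o["eef_rot"]))
```

```text
tube [0.4311 0.38  ] r 0.575
jar [0.411  0.2371] r 0.474
cup [0.5457 0.2262] r 0.591
tin [0.6821 0.1975] r 0.71
disc [ 0.5382 -0.2701] r 0.602
foot [ 0.5346 -0.2691] r 0.599
bob [ 0.4459 -0.3777] r 0.584
bobfoot [ 0.4413 -0.3678] r 0.575
small [ 0.3788 -0.2611] r 0.46
t3 [ 0.4518 -0.0056] [0.081 0.232 0.078 0.231] ang of y axis 80.8
   [0.4642 0.0714]
   [ 0.4518 -0.0056]
   [ 0.4394 -0.0826]
t2 [0.6099 0.0333] [0.082 0.159 0.081 0.158] ang of y axis 97.5
   [0.6048 0.0719]
   [ 0.615  -0.0054]
[-1.79942219e+02 -4.55206532e-03  1.87267005e+01]
```

```bash
cat >> h.py <<'E'
def go(x,y,z,yaw=90):
    "shift (cm, tool axes) and turn to bring the grasp point to x,y,z"
    from scipy.spatial.transform import Rotation as Ro
    o=ctrl.get_obs(); R=Ro.from_euler('xyz',o["eef_rot"])
    T=Ro.from_euler('xyz',[np.pi,0,np.radians(yaw)])
    d=np.array([x,y,z+ctrl.tcp_to_grasp])-o["ee_pos"]
    print('move',(R.inv().apply(d)*100).round(2),(R.inv()*T).as_rotvec().round(3),'t',o["time_s"])
E
python3 -m jog '[[5,-1.5,0,0,0,-0.15],[10,-3,0,0,0,-0.3],[15,-4.5,0,0,0,-0.45],[20,-6,0,0,0,-0.6],[25,-7.5,0,0,0,-0.75],[30,-9,0,0,0,-0.9],[35,-10.5,0,0,0,-1.05],[40,-12,0,0,0,-1.19]]'
python3 - <<'E'
from h import *
go(.537,-.270,.15)
E
```

```text
time_s: 0.9
ee_pos: [0.5039, -0.2875, 0.4045]
eef_rot: [-3.141, -0.0, 1.523]
force: [0.4, -0.5, 0.8]
grip_width: 0.0943
grip_force: 0.0
move [1.9  3.22 7.41] [-0.    -0.    -0.048] t 0.9
```

```bash
python3 -m jog '[[0.9,1.6,3.7,0,0,-0.024],[1.9,3.2,7.4,0,0,-0.048],[1.9,3.2,7.4,0,0,-0.048],[1.9,3.2,7.4,0,0,-0.048],[1.9,3.2,7.4,0,0,-0.048]]' 45
python3 - <<'E'
from h import *
c=cam("wrist"); im=c["img"].copy()
for p in ([.537,-.27,.095],[.537,-.27,0]): print(proj('wrist',p)*1.5625)
go(.537,-.27,.08)
cv2.imwrite('pics/w1.png',cv2.resize(im,(800,600)))
E
```

```text
time_s: 1.4
ee_pos: [0.5351, -0.2725, 0.3326]
eef_rot: [3.139, 0.001, 1.564]
force: [0.7, -0.1, 0.3]
grip_width: 0.0574
grip_force: 0.0
[401.12046959 323.74337807]
[399.69302181 277.4359029 ]
move [0.27 0.18 7.23] [ 0.002  0.002 -0.007] t 1.45
```

View pics/w1.png

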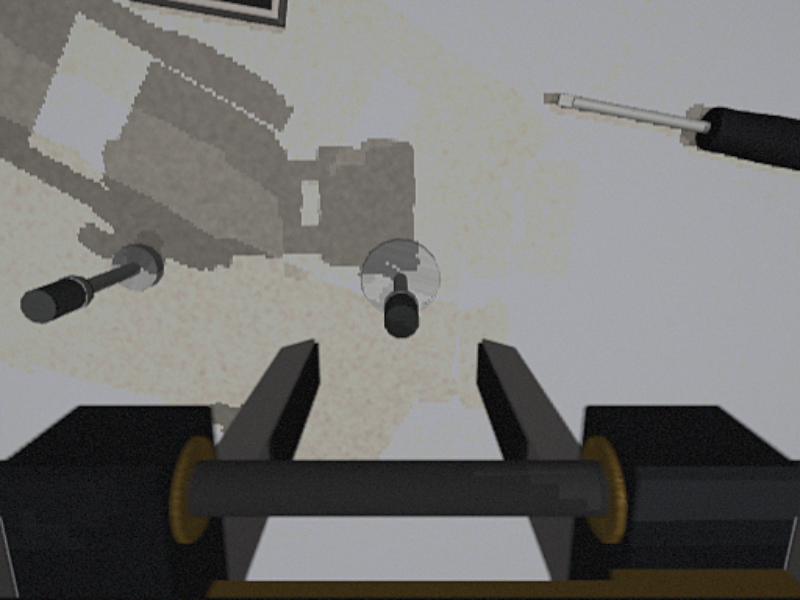

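The wrist view shows the nut top at (402,319) and the foot at (400,277). I predicted (401,324) and (400,277), so the map is good to about 2 mm. Going down to grip.

```bash
python3 -m jog '[[0.2,0.1,2.5,0,0,0],[0.45,0.2,5,0,0,0],[0.45,0.2,7.2,0,0,0],[0.45,0.2,7.2,0,0,0],[0.45,0.2,7.2,0,0,0]]' | head -2
python3 -m jog '[[0,0,0,0,0,0],[0,0,0,0,0,0],[0,0,0,0,0,0],[0,0,0,0,0,0],[0,0,0,0,0,0],[0,0,0,0,0,0],[0,0,0,0,0,0],[0,0,0,0,0,0]]' 0 25
python3 -c "
from h import *
go(.4518,-.0056,.2)"
```

```text
time_s: 1.95
ee_pos: [0.5375, -0.2679, 0.2603]
time_s: 2.75
ee_pos: [0.5376, -0.2674, 0.2591]
eef_rot: [3.141, 0.0, 1.565]
force: [-1.5, -0.1, 5.0]
grip_width: 0.0151
grip_force: 25.0
move [ 26.12  -8.73 -12.15] [ 0.     0.    -0.006] t 2.75
```

```bash
python3 -m jog '[[0,0,-1,0,0,0],[0,0,-3,0,0,0],[0,0,-5.5,0,0,0],[0,0,-7.5,0,0,0],[2,-0.7,-8,0,0,0],[5,-1.7,-8,0,0,0],[8.5,-2.9,-8,0,0,0],[12,-4,-8,0,0,0]]' | sed -n '1,2p;5p'
python3 -m jog '[[3.5,-1.2,0,0,0,0],[7,-2.35,0,0,0,0],[10,-3.35,0,0,0,0],[12.5,-4.2,0,0,0,0],[14,-4.7,0,0,0,0],[14,-4.7,0,0,0,0],[14,-4.7,0,0,0,0]]' | sed -n '1,2p;5,6p'
python3 - <<'E'
from h import *
c=cam("wrist"); cv2.imwrite('pics/w2.png',cv2.resize(c["img"],(800,600)))
go(.4518,-.0056,.084)
E
```

```text
time_s: 3.55
ee_pos: [0.4975, -0.1459, 0.339]
grip_width: 0.0154
time_s: 4.25
ee_pos: [0.4522, -0.007, 0.339]
grip_width: 0.0156
grip_force: 25.0
move [ 0.17 -0.05  7.45] [ 0.     0.    -0.006] t 4.3
```

View pics/w2.png

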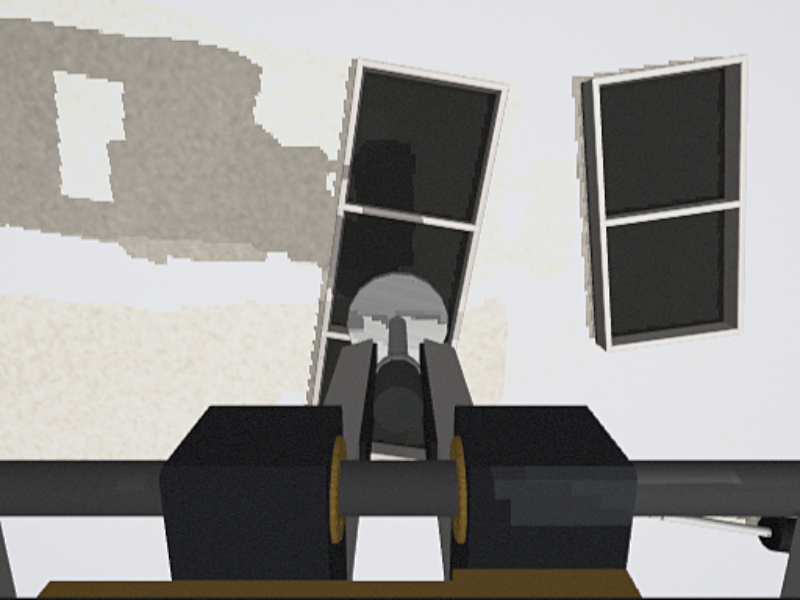

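The disc hangs level over the tray3 middle compartment, foot centred around (398,315) with both dividers visible. Lowering, then releasing.

```bash
python3 -m jog '[[0.1,0,2.5,0,0,0],[0.2,0,5,0,0,0],[0.2,0,6.5,0,0,0],[0.2,0,7.1,0,0,0],[0.2,0,7.4,0,0,0],[0.2,0,7.55,0,0,0],[0.2,0,7.55,0,0,0],[0.2,0,7.55,0,0,0]]' | sed -n '1,2p;4,6p'
python3 -m jog '[[0,0,0,0,0,0],[0,0,0,0,0,0],[0,0,0,0,0,0],[0,0,0,0,0,0],[0,0,0,0,0,0]]' 45 | sed -n '1,2p;4,6p'
python3 - <<'E'
from h import *
s=1.5625
f=lambda u,v: ray('wrist',(u+.5)/s-.5,(v+.5)/s-.5,.022 if 0 else .018)[:2].round(4)
for n,l in dict(t3=[(357,59),(508,87)],t2=[(595,80),(746,56),(741,331),(607,349)]).items(): print(n,[f(*p) for p in l])
# c=centre from far-end midpoint
q=(f(357,59)+f(508,87))/2; a=np.radians(80.8); print('t3 c',q-.119*np.array([np.cos(a),np.sin(a)]))
print('t2 c',np.mean([f(*p) for p in [(595,80),(746,56),(741,331),(607,349)]],0))
E
```

```text
time_s: 5.1
ee_pos: [0.4522, -0.0049, 0.2637]
force: [0.5, 0.5, -1.1]
grip_width: 0.0157
grip_force: 25.0
time_s: 5.6
ee_pos: [0.4521, -0.0048, 0.2632]
force: [0.7, 0.5, -0.5]
grip_width: 0.0422
grip_force: 0.0
t3 [array([0.4308, 0.1188]), array([0.5126, 0.1044])]
t2 [array([0.5597, 0.1078]), array([0.6397, 0.1194]), array([ 0.6618, -0.0358]), array([ 0.581 , -0.0471])]
t3 c [ 0.45267414 -0.00586922]
t2 c [0.61055  0.036075]
```

```bash
python3 -m jog '[[0,0,-2,0,0,0],[0,0,-5,0,0,0],[0,0,-9,0,0,0],[3,1,-10,0,0,0],[8,3,-10,0,0,0],[13,5,-10,0,0,0],[18,7,-10,0,0,0],[22,9,-10,0,0,0]]' | sed -n '1,2p'
python3 -m jog '[[1.1,0.35,3,0,0,0],[1.1,0.35,6.3,0,0,0],[1.1,0.35,6.3,0,0,0],[1.1,0.35,6.3,0,0,0],[1.1,0.35,6.3,0,0,0]]' 100 | sed -n '1,2p;5p'
python3 - <<'E'
from h import *
c=cam("wrist"); cv2.imwrite('pics/w3.png',cv2.resize(c["img"],(800,600)))
for n,p in dict(cup=[.5457,.2262,.06],jar=[.411,.2371,.07],tube=[.4311,.38,.085],disc=[.4522,-.0052,.099]).items(): print(n,proj('wrist',p)*1.5625)
go(.5457,.2262,.042)
E
```

```text
time_s: 6.4
ee_pos: [0.5409, 0.2112, 0.3632]
time_s: 6.9
ee_pos: [0.5446, 0.2198, 0.3022]
grip_width: 0.0789
cup [399.06487221 313.3684088 ]
jar [ 80.40127763 297.14629269]
tube [  46.47592352 -115.41773658]
disc [208.49264845 796.70706197]
move [0.64 0.09 7.98] [ 0.003 -0.001 -0.007] t 6.95
```

View pics/w3.png

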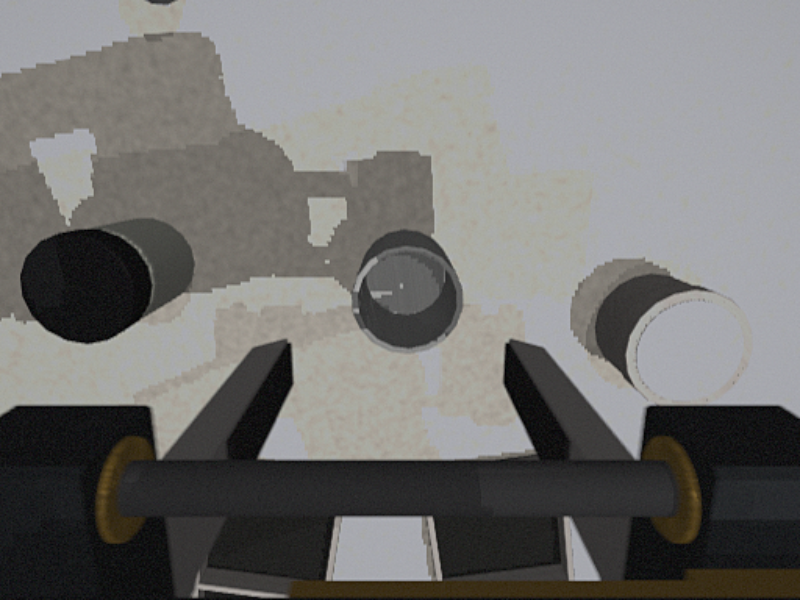

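The cup rim is centred at (407,300) and the jar cap at (86,285). That puts both about 3 mm further in x and 5 mm in y than the prediction, so I'll correct by most of that.

```bash
python3 -m jog '[[0.6,0.2,2.5,0,0,0],[1.1,0.4,5,0,0,0],[1.1,0.4,7.5,0,0,0],[1.1,0.4,8,0,0,0],[1.1,0.4,8,0,0,0],[1.1,0.4,8,0,0,0]]' | sed -n '1,2p;4,6p'
python3 -m jog '[[0,0,0,0,0,0],[0,0,0,0,0,0],[0,0,0,0,0,0],[0,0,0,0,0,0],[0,0,0,0,0,0],[0,0,0,0,0,0],[0,0,0,0,0,0],[0,0,0,0,0,0]]' 0 25| sed -n '1,2p;4,6p'
python3 -c "
from h import *
go(.4655,.071,.15)"
```

```text
time_s: 7.55
ee_pos: [0.5488, 0.231, 0.222]
force: [-0.9, -0.9, 1.1]
grip_width: 0.0943
grip_force: 0.0
time_s: 8.35
ee_pos: [0.5483, 0.231, 0.2202]
force: [-0.3, 0.1, 0.9]
grip_width: 0.0499
grip_force: 25.0
move [-16.05  -8.19 -11.02] [ 0.    -0.    -0.006] t 8.35
```

```bash
python3 -m jog '[[0,0,-1,0,0,0],[0,0,-3,0,0,0],[0,0,-5.5,0,0,0],[0,0,-7.5,0,0,0],[-1.5,-0.8,-8,0,0,0],[-4,-2,-8,0,0,0],[-7,-3.6,-8,0,0,0],[-10,-5.1,-8,0,0,0]]' | sed -n '1,2p'
python3 -m jog '[[-3,-1.5,0,0,0,0],[-5,-2.6,0,0,0,0],[-6,-3.1,0,0,0,0],[-6,-3.1,0,0,0,0],[-6,-3.1,0,0,0,0],[-6,-3.1,0,0,0,0]]' | sed -n '1,2p;5,6p'
python3 - <<'E'
from h import *
c=cam("wrist"); cv2.imwrite('pics/w4.png',cv2.resize(c["img"],(800,600)))
go(.4655,.071,.0441)
E
```

```text
time_s: 9.15
ee_pos: [0.4958, 0.1305, 0.3007]
time_s: 9.75
ee_pos: [0.4658, 0.0722, 0.3002]
grip_width: 0.0498
grip_force: 25.0
move [-0.12 -0.02  7.56] [-0.    -0.    -0.005] t 9.8
```

View pics/w4.png

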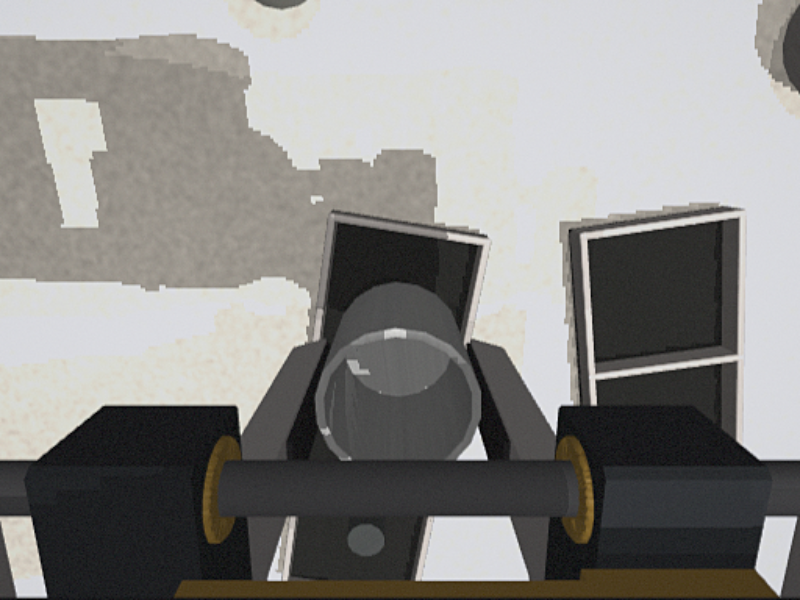

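The cup hangs over the +y compartment of tray3, whose far corners are at (332,212) and (488,238). The disc spindle's nut shows at (366,540), standing. Lowering and releasing.

```bash
python3 -m jog '[[-0.1,0,2.5,0,0,0],[-0.1,0,5,0,0,0],[-0.1,0,6.5,0,0,0],[-0.1,0,7.1,0,0,0],[-0.1,0,7.4,0,0,0],[-0.1,0,7.55,0,0,0],[-0.1,0,7.55,0,0,0],[-0.1,0,7.55,0,0,0]]' | sed -n '1,2p;4,6p'
python3 -m jog '[[0,0,0,0,0,0],[0,0,0,0,0,0],[0,0,0,0,0,0],[0,0,0,0,0,0],[0,0,0,0,0,0]]' 75 | sed -n '1,2p;4,6p'
python3 -m jog '[[0,0,-2,0,0,0],[0,0,-5,0,0,0],[0,0,-8,0,0,0],[3,-1,-8,0,0,0],[7,-2.5,-8,0,0,0],[11,-4,-8,0,0,0],[15,-5,-8,0,0,0],[15,-5,-8,0,0,0]]' 100 | sed -n '1,2p'
python3 -m jog '[[1.2,-0.2,0,0,0,0],[1.2,-0.2,0,0,0,0],[1.2,-0.2,0,0,0,0],[1.2,-0.2,0,0,0,0],[1.2,-0.2,0,0,0,0]]' 100 | sed -n '1,2p'
python3 - <<'E'
from h import *
c=cam("wrist"); cv2.imwrite('pics/w5.png',cv2.resize(c["img"],(800,600)))
for n,p in dict(jar=[.411,.2371,.07],tube=[.4311,.38,.085]).items(): print(n,proj('wrist',p)*1.5625)
go(.412,.2385,.05)
E
```

```text
time_s: 10.6
ee_pos: [0.4655, 0.0706, 0.2252]
force: [0.6, -0.5, -1.9]
grip_width: 0.0498
grip_force: 25.0
time_s: 11.1
ee_pos: [0.4653, 0.0705, 0.2247]
force: [-0.5, 0.3, -0.6]
grip_width: 0.0704
grip_force: 0.0
time_s: 11.9
ee_pos: [0.415, 0.224, 0.3048]
time_s: 12.4
ee_pos: [0.4145, 0.2322, 0.3046]
jar [389.76757589 321.30419973]
tube [444.67093393 -71.42075571]
move [ 0.62 -0.26  7.42] [-0.     0.    -0.007] t 12.45
```

View pics/w5.png

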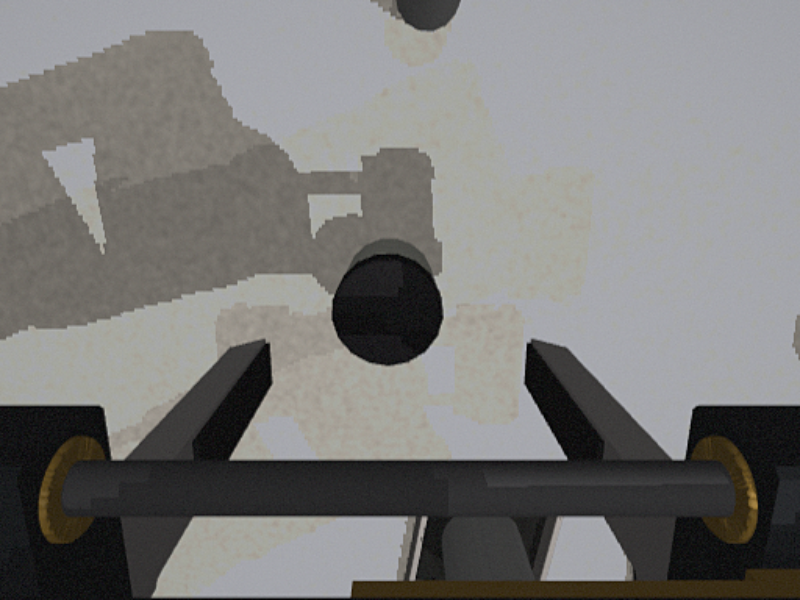

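The jar cap is centred at (387,309), about 5 mm beyond the prediction in y. Correcting and gripping.

```bash
python3 -m jog '[[0.5,-0.2,2.5,0,0,0],[1,-0.45,5,0,0,0],[1,-0.45,7,0,0,0],[1,-0.45,7.4,0,0,0],[1,-0.45,7.4,0,0,0],[1,-0.45,7.4,0,0,0]]' | sed -n '1,2p;4,6p'
python3 -m jog '[[0,0,0,0,0,0],[0,0,0,0,0,0],[0,0,0,0,0,0],[0,0,0,0,0,0],[0,0,0,0,0,0],[0,0,0,0,0,0],[0,0,0,0,0,0]]' 0 25| sed -n '1,2p;4,6p'
python3 -m jog '[[0,0,-1,0,0,0],[0,0,-3,0,0,0],[0,0,-6,0,0,0],[0,0,-9,0,0,0],[0,0,-11.5,0,0,0],[-2,0,-13,0,0,0],[-5,0,-13,0,0,0],[-9,0,-13,0,0,0]]' | sed -n '1,2p;5p'
python3 -c "
from h import *
go(.4385,-.0825,.184)"
```

```text
time_s: 13.05
ee_pos: [0.4102, 0.2428, 0.2316]
force: [0.3, 0.8, 0.1]
grip_width: 0.094
grip_force: 0.0
time_s: 13.75
ee_pos: [0.4099, 0.2428, 0.2307]
force: [0.6, -0.2, -0.3]
grip_width: 0.0487
grip_force: 25.0
time_s: 14.55
ee_pos: [0.4089, 0.1524, 0.3616]
grip_width: 0.0482
move [-23.48   3.06  -0.28] [ 0.001 -0.    -0.004] t 14.55
```

```bash
python3 -m jog '[[-4,0.5,0,0,0,0],[-8,1,0,0,0,0],[-12,1.5,0,0,0,0],[-16,2,0,0,0,0],[-19.5,2.5,0,0,0,0],[-22,2.9,0,0,0,0],[-23.4,3,0,0,0,0],[-23.4,3,0,0,0,0]]' | sed -n '1,2p'
python3 -m jog '[[0,0,0,0,0,0],[0,0,0,0,0,0],[0,0,0,0,0,0]]' | sed -n '1,2p'
python3 - <<'E'
from h import *
c=cam("wrist"); cv2.imwrite('pics/w6.png',cv2.resize(c["img"],(800,600)))
go(.4385,-.0825,.0545)
E
```

```text
time_s: 15.35
ee_pos: [0.4378, -0.0826, 0.361]
time_s: 15.65
ee_pos: [0.4379, -0.0806, 0.3608]
move [-0.18  0.06 12.59] [ 0.    -0.    -0.005] t 15.7
```

View pics/w6.png

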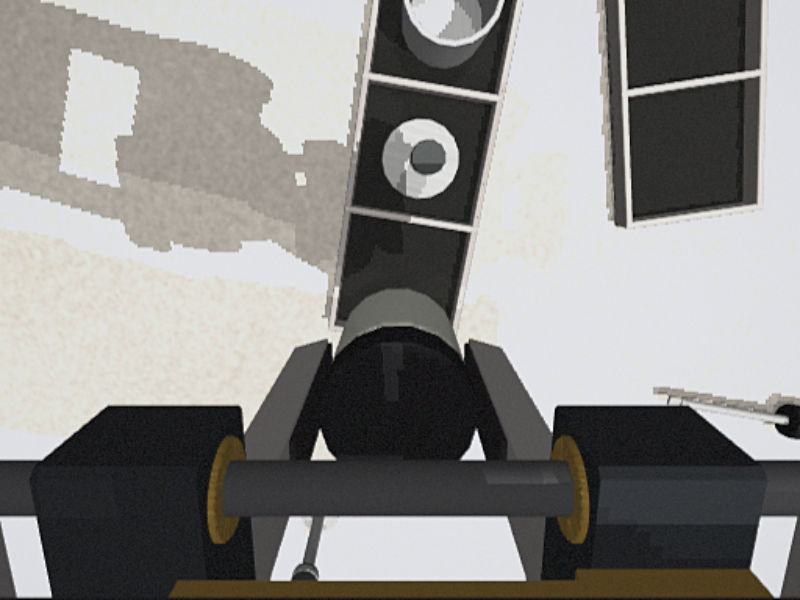

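The disc spindle at (421,158) and the cup at (453,10) stand in their compartments, and the jar hangs over the third. Lowering it, then on to the bob spindle.

```bash
python3 -m jog '[[-0.2,0,3,0,0,0],[-0.2,0,6.5,0,0,0],[-0.2,0,9.5,0,0,0],[-0.2,0,11.5,0,0,0],[-0.2,0,12.2,0,0,0],[-0.2,0,12.5,0,0,0],[-0.2,0,12.6,0,0,0],[-0.2,0,12.6,0,0,0]]' | sed -n '1,2p;4,6p'
python3 -m jog '[[0,0,0,0,0,0],[0,0,0,0,0,0],[0,0,0,0,0,0],[0,0,0,0,0,0],[0,0,0,0,0,0]]' 75 | sed -n '1,2p;4,6p'
python3 -m jog '[[0,0,-2,0,0,0],[0,0,-5,0,0,0],[0,0,-8,0,0,0],[0,0,-11,0,0,0],[-4,0,-11,0,0,0],[-9,0,-11,0,0,0],[-14,0,-11,0,0,0],[-19,0,-11,0,0,0]]' 45 | sed -n '1,2p'
python3 -m jog '[[-4,0.6,0,0,0,0],[-8,0.6,0,0,0,0],[-10,0.6,0,0,0,0],[-10,0.6,0,0,0,0],[-10,0.6,0,0,0,0],[-10,0.6,0,0,0,0],[-10,0.6,0,0,0,0]]'  | sed -n '1,2p'
python3 - <<'E'
from h import *
c=cam("wrist"); cv2.imwrite('pics/w7.png',cv2.resize(c["img"],(800,600)))
print(proj('wrist',[.4459,-.3777,.095])*1.5625,proj('wrist',[.4459,-.3777,0.042])*1.5625)
go(.4459,-.3777,.08)
E
```

```text
time_s: 16.5
ee_pos: [0.4382, -0.0833, 0.2355]
force: [0.4, 0.7, -1.8]
grip_width: 0.0487
grip_force: 25.0
time_s: 17.0
ee_pos: [0.4379, -0.0834, 0.2347]
force: [0.0, 0.2, 0.6]
grip_width: 0.0704
grip_force: 0.0
time_s: 17.8
ee_pos: [0.4364, -0.2752, 0.3448]
time_s: 18.5
ee_pos: [0.4424, -0.3725, 0.3449]
[405.39503675 332.27638679] [403.95538901 302.68868788]
move [-0.51  0.35  8.45] [ 0.     0.    -0.005] t 18.55
```

View pics/w7.png

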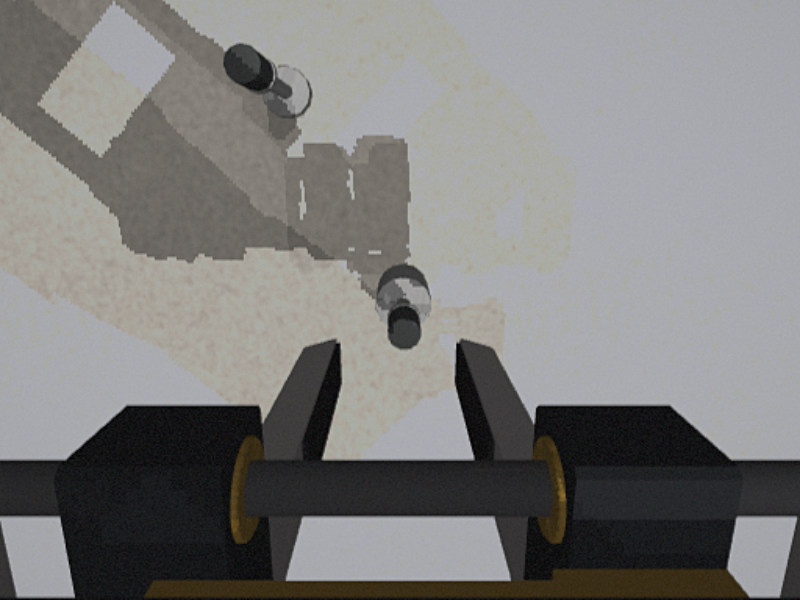

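The bob nut is at (404,333), as predicted. Gripping it.

```bash
python3 -m jog '[[-0.3,0.15,2.5,0,0,0],[-0.5,0.3,5,0,0,0],[-0.5,0.3,7.5,0,0,0],[-0.5,0.3,8.4,0,0,0],[-0.5,0.3,8.4,0,0,0],[-0.5,0.3,8.4,0,0,0]]' | sed -n '1,2p'
python3 -m jog '[[0,0,0,0,0,0],[0,0,0,0,0,0],[0,0,0,0,0,0],[0,0,0,0,0,0],[0,0,0,0,0,0],[0,0,0,0,0,0],[0,0,0,0,0,0]]' 0 25| sed -n '1,2p;4,6p'
python3 -m jog '[[0,0,-1,0,0,0],[0,0,-3,0,0,0],[0,0,-5.5,0,0,0],[0.5,0,-8,0,0,0],[2.5,1,-9,0,0,0],[5.5,2.5,-9,0,0,0],[9,4.1,-9,0,0,0],[13,5.9,-9,0,0,0]]' | sed -n '1,2p;5p'
python3 -c "
from h import *
go(.6154,-.0036,.17)"
```

```text
time_s: 19.15
ee_pos: [0.4454, -0.3784, 0.2618]
time_s: 19.85
ee_pos: [0.4452, -0.3784, 0.261]
force: [-0.1, 0.7, 4.7]
grip_width: 0.0155
grip_force: 25.0
time_s: 20.65
ee_pos: [0.505, -0.2478, 0.351]
grip_width: 0.0156
move [24.5  10.86  0.05] [-0.    -0.    -0.007] t 20.65
```

```bash
python3 -m jog '[[4,1.8,0,0,0,0],[8,3.6,0,0,0,0],[12,5.4,0,0,0,0],[16,7.2,0,0,0,0],[20,9,0,0,0,0],[23,10.2,0,0,0,0],[24.4,10.9,0,0,0,0],[24.4,10.9,0,0,0,0]]' | sed -n '1,2p'
python3 -m jog '[[0,0,0,0,0,0],[0,0,0,0,0,0],[0,0,0,0,0,0]]' | sed -n '1,2p;5p'
python3 - <<'E'
from h import *
c=cam("wrist"); cv2.imwrite('pics/w8.png',cv2.resize(c["img"],(800,600)))
go(.6154,-.0036,.0846)
E
```

```text
time_s: 21.45
ee_pos: [0.6157, -0.0041, 0.3506]
time_s: 21.75
ee_pos: [0.6152, -0.0066, 0.3508]
grip_width: 0.0157
move [0.28 0.02 8.58] [-0.     0.    -0.007] t 21.8
```

View pics/w8.png

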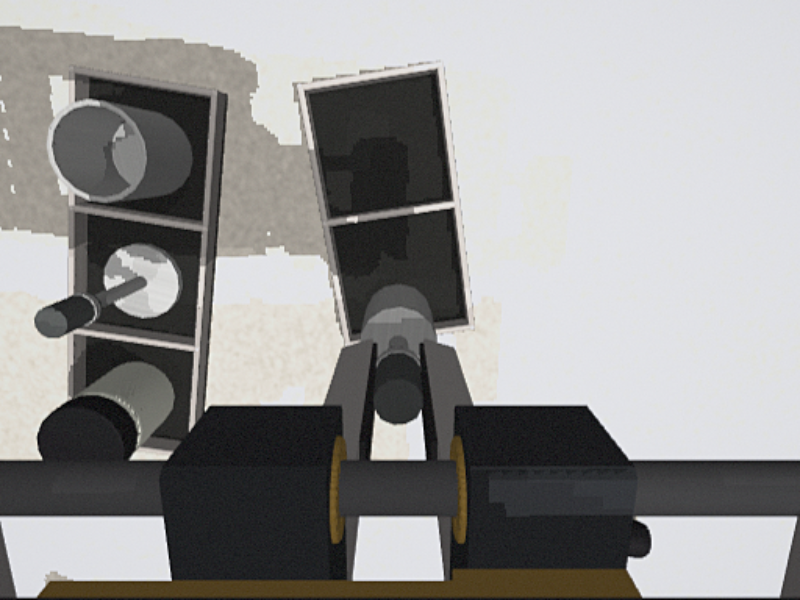

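All three tray3 pieces stand upright in their own compartments. The bob hangs over the -y compartment of tray2. Lowering it, then on to the tube.

```bash
python3 -m jog '[[0.25,0,2.5,0,0,0],[0.25,0,5,0,0,0],[0.25,0,7,0,0,0],[0.25,0,8,0,0,0],[0.25,0,8.4,0,0,0],[0.25,0,8.6,0,0,0],[0.25,0,8.6,0,0,0],[0.25,0,8.6,0,0,0]]' | sed -n '1,2p;4,6p'
python3 -m jog '[[0,0,0,0,0,0],[0,0,0,0,0,0],[0,0,0,0,0,0],[0,0,0,0,0,0],[0,0,0,0,0,0]]' 45 | sed -n '1,2p;4,6p'
python3 -m jog '[[0,0,-2,0,0,0],[0,0,-5,0,0,0],[0,0,-8,0,0,0],[2,-1,-8,0,0,0],[6,-3,-8,0,0,0],[10.5,-5,-8,0,0,0],[15,-7,-8,0,0,0],[19.5,-9.2,-8,0,0,0]]' 45 | sed -n '1,2p'
python3 -m jog '[[4,-2,0,0,0,0],[8,-4,0,0,0,0],[12,-6,0,0,0,0],[16,-8,0,0,0,0],[18.5,-9.2,0,0,0,0],[18.5,-9.2,0,0,0,0],[18.5,-9.2,0,0,0,0],[18.5,-9.2,0,0,0,0]]' 65 | sed -n '1,2p'
python3 - <<'E'
from h import *
c=cam("wrist"); cv2.imwrite('pics/w9.png',cv2.resize(c["img"],(800,600)))
print(proj('wrist',[.4311,.38,.085])*1.5625)
go(.4311,.38,.055)
E
```

```text
time_s: 22.6
ee_pos: [0.6155, -0.0029, 0.2655]
force: [-0.2, -0.3, -1.6]
grip_width: 0.0158
grip_force: 25.0
time_s: 23.1
ee_pos: [0.6154, -0.0029, 0.2647]
force: [0.2, -0.2, 0.5]
grip_width: 0.0423
grip_force: 0.0
time_s: 23.9
ee_pos: [0.5236, 0.194, 0.3448]
time_s: 24.7
ee_pos: [0.4342, 0.3773, 0.3446]
[391.42977954 310.22133487]
move [ 0.28 -0.33 10.93] [ 0.     0.    -0.007] t 24.75
```

View pics/w9.png

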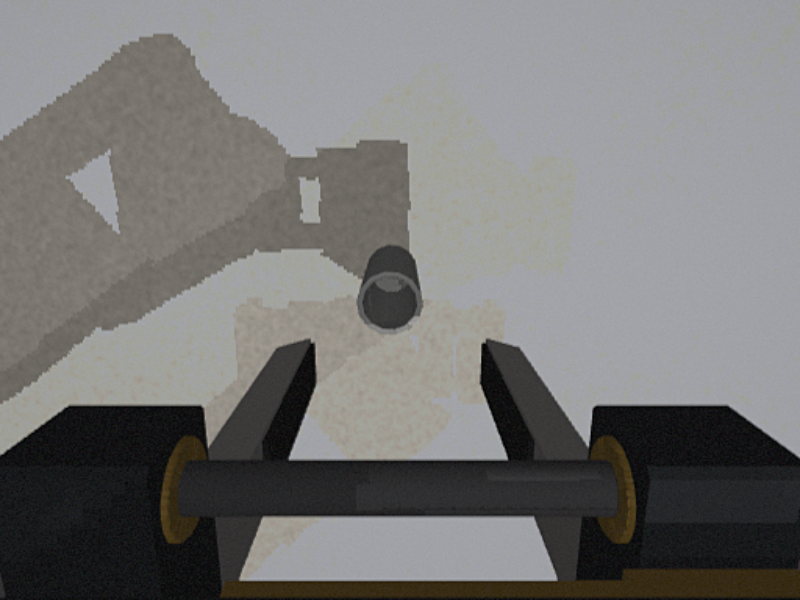

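The tube rim is centred at (390,301), about 4 mm further in y than predicted. Correcting and gripping.

```bash
python3 -m jog '[[0.4,-0.2,2.5,0,0,0],[0.7,-0.4,5,0,0,0],[0.7,-0.4,8,0,0,0],[0.7,-0.4,10.5,0,0,0],[0.7,-0.4,10.9,0,0,0],[0.7,-0.4,10.9,0,0,0],[0.7,-0.4,10.9,0,0,0]]' | sed -n '1,2p'
python3 -m jog '[[0,0,0,0,0,0],[0,0,0,0,0,0],[0,0,0,0,0,0],[0,0,0,0,0,0],[0,0,0,0,0,0],[0,0,0,0,0,0],[0,0,0,0,0,0]]' 0 25| sed -n '1,2p;4,6p'
python3 -m jog '[[0,0,-1,0,0,0],[0,0,-3,0,0,0],[0,0,-5.5,0,0,0],[-0.5,0,-8,0,0,0],[-2.5,1.4,-9,0,0,0],[-5.5,3,-9,0,0,0],[-9,5,-9,0,0,0],[-13,7.2,-9,0,0,0]]' | sed -n '1,2p;5p'
python3 -c "
from h import *
go(.6046,.0736,.145)"
```

```text
time_s: 25.45
ee_pos: [0.4303, 0.385, 0.2371]
time_s: 26.15
ee_pos: [0.4298, 0.3852, 0.2359]
force: [-0.2, -0.4, 4.5]
grip_width: 0.0321
grip_force: 25.0
time_s: 26.95
ee_pos: [0.5012, 0.2537, 0.3262]
grip_width: 0.0321
move [-17.97  10.43   0.08] [ 0.    -0.    -0.005] t 26.95
```

```bash
python3 -m jog '[[-4,2.3,0,0,0,0],[-8,4.6,0,0,0,0],[-11.5,6.7,0,0,0,0],[-14.5,8.4,0,0,0,0],[-17,9.9,0,0,0,0],[-18,10.4,0,0,0,0],[-18,10.4,0,0,0,0],[-18,10.4,0,0,0,0]]' | sed -n '1,2p'
python3 -m jog '[[0,0,0,0,0,0],[0,0,0,0,0,0],[0,0,0,0,0,0]]' | sed -n '1,2p;5p'
python3 - <<'E'
from h import *
c=cam("wrist"); cv2.imwrite('pics/w10.png',cv2.resize(c["img"],(800,600)))
go(.6046,.0736,.0597)
E
```

```text
time_s: 27.75
ee_pos: [0.6035, 0.0749, 0.3257]
time_s: 28.05
ee_pos: [0.6037, 0.0748, 0.3258]
grip_width: 0.0323
move [-0.1   0.09  8.56] [ 0.    -0.    -0.005] t 28.1
```

View pics/w10.png

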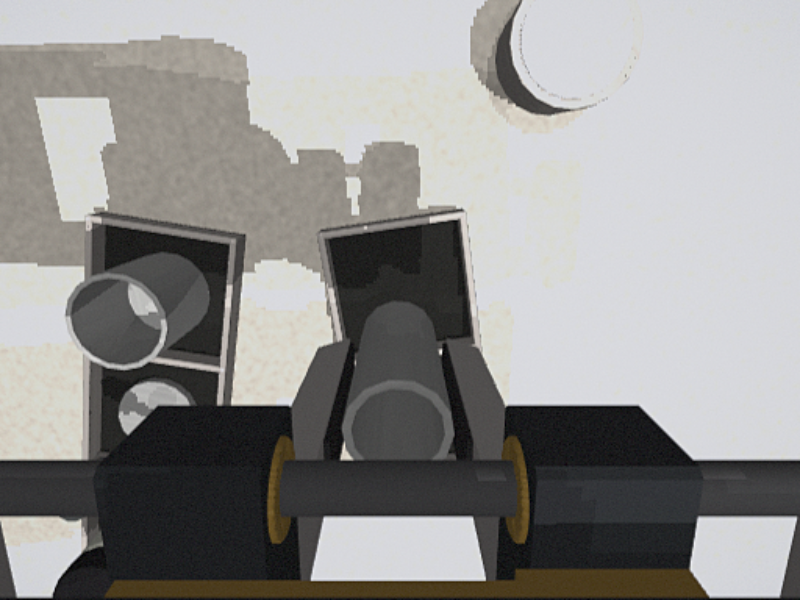

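The tube hangs over the +y compartment of tray2, with far corners at (320,233) and (465,212). Lowering, releasing and moving clear.

```bash
python3 -m jog '[[-0.1,0.1,2.5,0,0,0],[-0.1,0.1,5,0,0,0],[-0.1,0.1,7,0,0,0],[-0.1,0.1,8,0,0,0],[-0.1,0.1,8.4,0,0,0],[-0.1,0.1,8.6,0,0,0],[-0.1,0.1,8.6,0,0,0],[-0.1,0.1,8.6,0,0,0]]' | sed -n '1,2p;4,6p'
python3 -m jog '[[0,0,0,0,0,0],[0,0,0,0,0,0],[0,0,0,0,0,0],[0,0,0,0,0,0],[0,0,0,0,0,0]]' 60 | sed -n '1,2p;4,6p'
python3 -m jog '[[0,0,-2,0,0,0],[0,0,-5,0,0,0],[0,0,-9,0,0,0],[0,0,-13,0,0,0],[0,-4,-14,0,0,0],[0,-9,-14,0,0,0],[0,-14,-14,0,0,0],[0,-19,-14,0,0,0]]' | sed -n '1,2p'
python3 -m jog '[[4,0,0,0,0,0],[8,0,0,0,0,0],[13,0,0,0,0,0],[18,0,0,0,0,0],[20,0,0,0,0,0],[20,0,0,0,0,0],[20,0,0,0,0,0]]' | sed -n '1,3p'
python3 - <<'E'
from h import *
c=cam("side"); cv2.imwrite('pics/side1.png',cv2.resize(cv2.convertScaleAbs(c["img"],alpha=1.3),(800,600),interpolation=cv2.INTER_CUBIC))
E
```

```text
time_s: 28.9
ee_pos: [0.6051, 0.0731, 0.2405]
force: [-0.4, -0.2, -1.6]
grip_width: 0.0321
grip_force: 25.0
time_s: 29.4
ee_pos: [0.6049, 0.0731, 0.2397]
force: [-0.3, 0.5, -0.3]
grip_width: 0.0563
grip_force: 0.0
time_s: 30.2
ee_pos: [0.4128, 0.0741, 0.3794]
time_s: 30.9
ee_pos: [0.416, 0.274, 0.3795]
eef_rot: [-3.141, 0.0, 1.566]
```

View pics/side1.png

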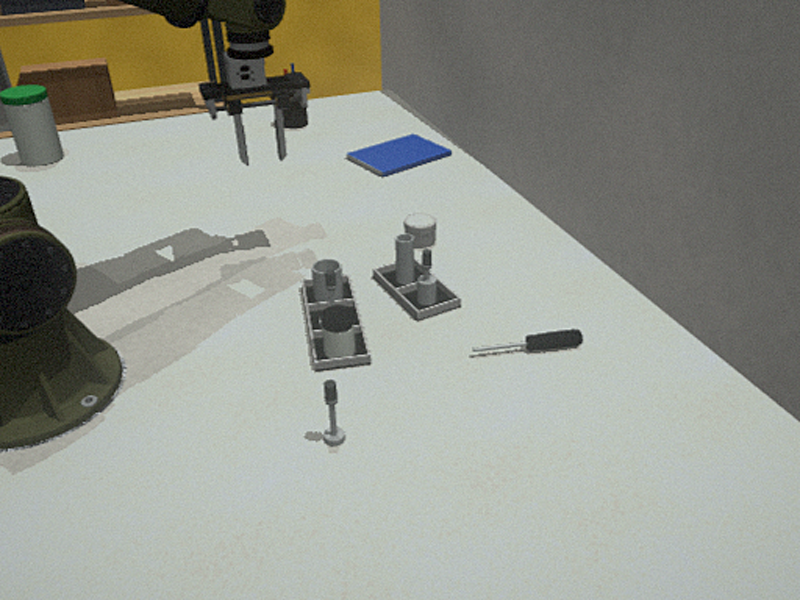

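The side view shows the cup (327,280) and the jar (338,330) standing in tray3. The disc spindle's nut at (331,281) shows behind the jar, against the cup. The tube (404,260) and the bob (427,280) stand in tray2. The small spindle, tin and screwdriver haven't moved. Handing in.

```bash
python3 -c "
from station import ctrl
print(ctrl.hand_in())"
```

```text
the job is handed in; nothing more can be done
None
```

Both kits are made up and handed in at about 31 s: tray3 holds the cup, disc spindle and jar, tray2 holds the tube and cylinder spindle, and the small-disc spindle, grease tin and screwdriver were left where they stood.

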